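# Lay out the lathe faceplates on their turning blanks

### The arm

A 7-joint arm with a two-finger parallel gripper is mounted at the origin on the work surface. World frame = base frame: x ahead of the robot, y to its left, z up, the work surface at z = 0. Lengths are in m, angles in rad, forces in N, time in s.
With the tool pointing down it reaches from about 0.35 to 0.9 m from the base axis. Payload 19.9 kg.
Tool frame: the origin (TCP) lies at the very end of the fingers, on their centre line; the grasp point (between the pads) lies 19 mm behind it; z points along the fingers, y is the line along which they close (so a half turn about z gives the same grasp; the last joint's range is limited). The gripper opens to 85 mm and grips with 20 to 120 N. Pads are 22 mm wide; open, the fingers measure 114 mm over their backs; the gripper's body (76 mm by 85 mm) begins 54 mm behind the grasp point. The pads swing forward as they close: fully open they stand 13 mm farther back than shut.
Start: joints at [1.254, 0.417, -0.01, 1.614, 0.005, 1.111, -0.053], TCP at [0.17, -0.601, 0.231] pointing down, gripper open.
Joint ranges: [-2.81, 2.81], [-0.39, 2.02], [-1.27, 1.25], [0.06, 2.57], [-1.19, 4.33], [0.19, 2], [-2.82, 2.82]. Speed limits (rad/s): [1.89, 1.89, 2.39, 2.39, 3.01, 3.01, 3.01].

### API

Orientations are given as a unit quaternion [w, x, y, z].
In Python, from cell import r, get_image, get_calibration gives the robot as it stands.
- The arm moves only by the tool carry_out, never from a script. Its argument "motion" is a list of rows, each an object of numbers: "tx", "ty", "tz": the shift along the tool's x, y, z in units of 25 mm (1.0 is 25 mm); "yaw": the turn about the tool's z in units of 6 degrees (1.0 is 6 degrees). In form: [{"tx": .., "ty": .., "tz": .., "yaw": ..}, ...]. A call has 1 to 12 rows; each row is the pose to reach, as a shift and turn from the pose commanded when the call began, along the tool's axes at that moment; what a row does not reach only later rows make up. A row lasts 1/12 s, in which the tool goes at most 41.7 mm and 7.16 degrees, less where a joint would pass 70% of its speed; a pose out of reach is approached as far as the arm can. A call with a gripper value outside its range is refused whole. "hand" is the gripper command: -1 is shut, 1 is fully open, values between are in proportion, set as the call begins (left out, the last holds). The fingers move at their own pace and stop on an object; "force" is the grip in N (left out, the last holds). Time passes only in rows, so rows that repeat a pose let the fingers close. It gives the time, the measured TCP pose, the force, the opening and the grip force at its end, in the units of the state.
- r.get_state(): the state, without advancing time (a new reading comes with each control period).
- get_image(name): name is "scene" or "top" or "wrist"; returns the picture (384x512x3 uint8, blue, green, red); there is no depth.
- get_calibration(name): a dict with "K" (3x3 intrinsics, pixels), "k1" (the pictures are not rectified: a ray, as slopes to the right and down, at radius r is drawn at 1 + k1 r^2 times it, then the intrinsics apply), "R" (3x3) and "t" (3): a world point X has camera coordinates R X + t. Camera axes: x right, y down, z forward; pixel columns grow to the right and rows downward; lengths in m; the calibration is good to about 2 mm. A picture is of the moment at which its call begins: read the wrist's pose just before it. get_calibration takes no time and is no camera call; for the wrist camera it gives the pose at the moment of the call.
- r.hand_in(): hands the job in; it is judged then, once.
The state is a dict: "time_s": time; "joint_positions": joint angles; "qd": joint speeds; "joint_efforts": joint torques, N m; "position": TCP position; "eef_rot": TCP orientation; "ft_force": force on the tool from outside, world axes, zero at the start; "wrist_torque": the same for the moment, N m; "finger_gap": finger opening in m; "gripper_force": force on a finger pad.
Only numpy, scipy, OpenCV 4.12 (cv2) and the standard library are available. Lean on these libraries where they do the work, as an engineer would, in place of code of your own. Each camera call takes 0.05 s, during which the arm holds its last target. There are 200 camera calls.

### The job

Take the stack of faceplates apart and set each one, boss up, on the wooden blank that is marked for it: the pencilled circle has the faceplate's own size, and the plate must lie flat and centred in it, ready to be screwed down. Set them down without dropping any, and leave the blanks and the finished vase standing where they are.

Things in the scene. Friction and masses are not known exactly. Their poses are not given: they have to be found in the camera images.
- faceplate_75: smallest of four plain aluminium lathe faceplates: round disc 75 mm across, 8 mm thick, with a round boss (grip its sides from above) 48 mm across in the middle, from 8 to 42 mm above the underside. At the start boss up, on top of the stack, on the boss of faceplate_100, up to 5 mm off its centre. Origin: centre of the disc's underside; z: up through the boss.
- faceplate_100: second smallest of four plain aluminium lathe faceplates: round disc 100 mm across, 8 mm thick, with a round boss (grip its sides from above) 48 mm across in the middle, from 8 to 42 mm above the underside. At the start boss up, on the boss of faceplate_125, up to 5 mm off its centre. Origin: centre of the disc's underside; z: up through the boss.
- faceplate_125: second largest of four plain aluminium lathe faceplates: round disc 125 mm across, 8 mm thick, with a round boss (grip its sides from above) 48 mm across in the middle, from 8 to 42 mm above the underside. At the start boss up, on the boss of faceplate_150, up to 5 mm off its centre. Origin: centre of the disc's underside; z: up through the boss.
- faceplate_150: largest of four plain aluminium lathe faceplates: round disc 150 mm across, 8 mm thick, with a round boss (grip its sides from above) 48 mm across in the middle, from 8 to 42 mm above the underside. At the start boss up, flat on the bench, at the bottom of the stack. Origin: centre of the disc's underside; z: up through the boss.
- blank_75: round sawn turning blank of plain wood, 95 mm across and 70 mm tall, lying loose on the bench; on its flat top a white pencilled circle 75 mm across round a centre cross marks where the 75 mm faceplate goes. Origin: centre of its underside; z: up; its top face is 70 mm above the origin.
- blank_100: round sawn turning blank of plain wood, 122 mm across and 60 mm tall, lying loose on the bench; on its flat top a white pencilled circle 100 mm across round a centre cross marks where the 100 mm faceplate goes. Origin: centre of its underside; z: up; its top face is 60 mm above the origin.
- blank_125: round sawn turning blank of plain wood, 150 mm across and 52 mm tall, lying loose on the bench; on its flat top a white pencilled circle 125 mm across round a centre cross marks where the 125 mm faceplate goes. Origin: centre of its underside; z: up; its top face is 52 mm above the origin.
- blank_150: round sawn turning blank of plain wood, 178 mm across and 44 mm tall, lying loose on the bench; on its flat top a white pencilled circle 150 mm across round a centre cross marks where the 150 mm faceplate goes. Origin: centre of its underside; z: up; its top face is 44 mm above the origin.
- vase: finished bud vase of dark wood, 58 mm across, 100 mm tall, standing loose among the job's things; leave it standing. Origin: centre of its foot; z: up. Other clutter near the job (sanding block, dividers) is under 35 mm tall; things along the bench's far edge (beyond x = 0.78 m) are under 180 mm.
Things that resemble listed ones, but are neither listed nor needed, are in the scene too. Leave any blue or pink look-alike of the faceplate_125 alone.

How it is judged:
By the outcome, as a careful person would: the job done as asked, in the order asked, and still so for the second after the job is handed in, with the robot touching nothing.
It also fails if it takes over 128 s, if anything falls off the work surface, if the arm or the gripper's body presses on something with over 40 N, if the wrist force passes 120 N, or if a joint passes its speed limit or range.

## Working session

There is one attempt and no reset: what is moved stays moved. The work goes in short steps, Python scripts to look and compute and a tool call to move; the robot and the scene stay as the last step left them, time stands still between calls to the robot, and variables do not carry over. Pictures are saved under pics/ and viewed, at most 14 in all, crops included, and the job is handed in when it is done.

Besides the shell and the picture viewer there is one more tool, called after "Emit:" as a command line: name --argument value ..., lists and objects as JSON in quotes. carry_out: Moves the arm, as the interface text tells. Its arguments: {"type":"object","properties":{"motion":{"type":"array"},"hand":{"type":"number"},"force":{"type":"number"}},"required":["motion"]}

```bash
ls; mkdir -p pics; python3 - <<'E'
from cell import r,get_image,get_calibration
import cv2,json
s=r.get_state();print({k:s[k] for k in('time_s','position','eef_rot','finger_gap','ft_force')})
for n in('scene','top'):
    cv2.imwrite(f'pics/{n}0.png',cv2.resize(get_image(n),(800,600),interpolation=cv2.INTER_CUBIC))
    print(n,get_calibration(n))
E
```

```text
pics
{'time_s': 0.0, 'position': array([ 0.17010804, -0.60102986,  0.23064584]), 'eef_rot': array([-6.13519781e-04,  9.90501067e-01,  1.37503604e-01, -1.39307688e-04]), 'finger_gap': 0.08559157263162152, 'ft_force': array([0.71408106, 0.81241447, 0.07992484])}
scene {'K': array([[452.69558122,   0.        , 254.48436582],
       [  0.        , 452.69558122, 193.19861856],
       [  0.        ,   0.        ,   1.        ]]), 'k1': -0.15865545177472853, 'R': array([[ 0.54580448,  0.83770452, -0.0186709 ],
       [ 0.55313218, -0.37695068, -0.74293537],
       [-0.62939833,  0.39516998, -0.6691027 ]]), 't': array([-0.16748863, -0.20871626,  1.74939585])}
top {'K': array([[384.03395328,   0.        , 259.13990161],
       [  0.        , 384.03395328, 201.79526049],
       [  0.        ,   0.        ,   1.        ]]), 'k1': -0.13371742452382926, 'R': array([[-0.02906009, -0.99954951,  0.0075028 ],
       [-0.99626275,  0.02835211, -0.08158853],
       [ 0.08133906, -0.00984573, -0.99663786]]), 't': array([-0.11369264,  0.4771165 ,  1.34134167])}
```

View pics/top0.png

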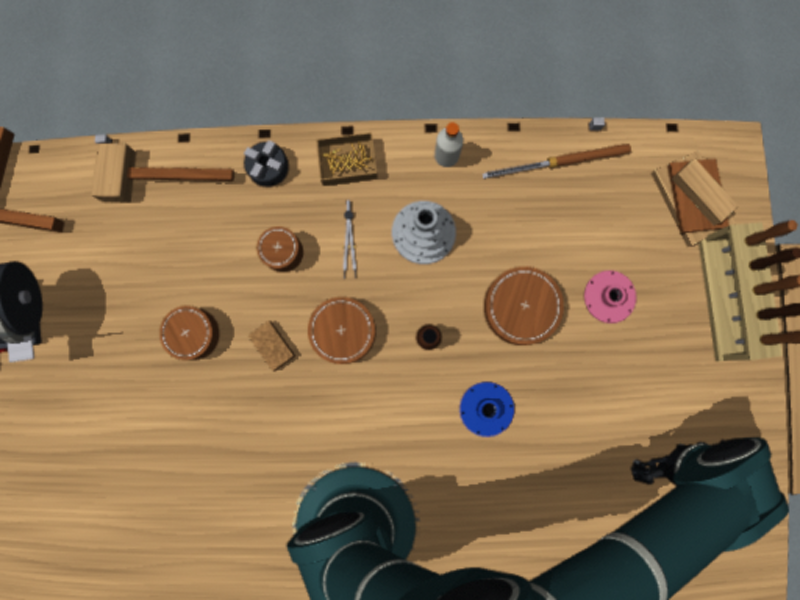

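View pics/scene0.png

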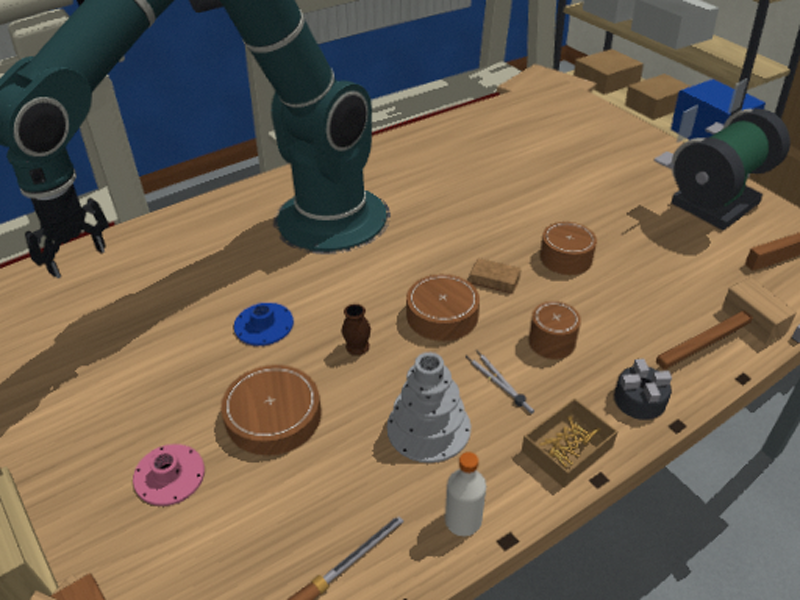

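The top view (enlarged by 1.5625) shows the stack with its boss top at about (427,217). The blank crosses are at (525,305) for 150, (341,330) for 125, (185,332) for 100 and (277,247) for 75. The vase is at (429,335), and the blue and pink look-alikes stand apart from the job. Next I'll fit the pencilled circles and the boss.

```bash
cat > h.py <<'E'
import numpy as np,cv2
from cell import r,get_image,get_calibration
from scipy.optimize import least_squares
def world(px,z,c):
    K=c['K'];px=np.atleast_2d(np.asarray(px,float))
    d=(px-K[:2,2])/[K[0,0],K[1,1]]
    s=d.copy()
    for _ in range(30): s=d/(1+c['k1']*(s**2).sum(1,keepdims=True))
    D=np.c_[s,np.ones(len(s))]@c['R']; C=-c['R'].T@c['t']
    return (C+D*((z-C[2])/D[:,2])[:,None])[:,:2]
def pix(X,c):
    p=c['R']@np.asarray(X,float)+c['t'];s=p[:2]/p[2]
    return s*(1+c['k1']*(s@s))*np.diag(c['K'])[:2]+c['K'][:2,2]
def circ(P,R):  # robust circle fit, free radius
    f=least_squares(lambda q:np.hypot(*(P-q[:2]).T)-q[2],[*P.mean(0),R],loss='soft_l1',f_scale=.001)
    return f.x,np.abs(f.fun).mean()
def white(img,c,xy,R,z,tol=.008,thr=115,name=None):
    w=img.min(2)>thr
    v,u=np.nonzero(w);P=world(np.c_[u,v],z,c)
    d=np.hypot(*(P-xy).T);P=P[np.abs(d-R)<tol]
    return (*circ(P,R),len(P))
E
python3 - <<'E'
from h import *
im=get_image('top');c=get_calibration('top')
for n,p,z,R in((75,(277,247),.07,.0375),(100,(185,332),.06,.05),(125,(341,330),.052,.0625),(150,(525,305),.044,.075)):
    g=world(np.array(p)/1.5625-.18,z,c)[0]; print(n,g.round(4),white(im,c,g,R,z))
for n,p,z in(('boss75',(427,216),.168),('150disc',(424,234),.008),('vase',(429,335),.1),('blue',(488,409),.04)):
    print(n,world(np.array(p)/1.5625-.18,z,c).round(4))
C=-c['R'].T@c['t'];print('cam',C)
cv2.imwrite('pics/stk.png',cv2.resize(im[110:185,230:330],(800,600),interpolation=cv2.INTER_CUBIC))
E
```

```text
75 [0.6303 0.1531] (array([0.63123628, 0.15334305, 0.03847307]), np.float64(0.0007536615058515814), 17)
100 [0.4476 0.3655] (array([0.44748797, 0.36602464, 0.05240915]), np.float64(0.0002791705458609405), 19)
125 [0.4431 0.0158] (array([0.44413107, 0.01619278, 0.06406058]), np.float64(0.000423571882638348), 32)
150 [ 0.4879 -0.397 ] (array([ 0.48901575, -0.39654436,  0.07678404]), np.float64(0.0007043339757426066), 32)
boss75 [[ 0.6658 -0.1767]]
150disc [[ 0.6633 -0.1767]]
vase [[ 0.4242 -0.1761]]
blue [[ 0.2586 -0.3051]]
cam [ 0.36292601 -0.1139622   1.37661213]
```

View pics/stk.png

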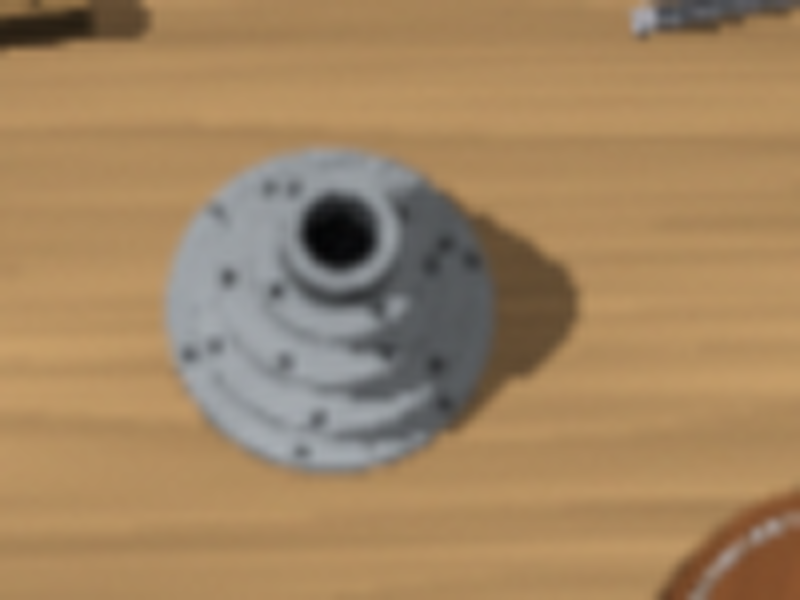

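The crop shows the top boss bore at about (340,231), with the 150 disc outline centred near (330,310). The boss at (0.666,-0.177) and the fitted circle radii agree with the given sizes. I'll move above the stack and square up the yaw.

Emit:
carry_out --motion '[{"tx": 23.66, "ty": -10.93, "tz": -2.8, "yaw": 2.63}, {"tx": 23.66, "ty": -10.93, "tz": -2.8, "yaw": 2.63}, {"tx": 23.66, "ty": -10.93, "tz": -2.8, "yaw": 2.63}, {"tx": 23.66, "ty": -10.93, "tz": -2.8, "yaw": 2.63}, {"tx": 23.66, "ty": -10.93, "tz": -2.8, "yaw": 2.63}, {"tx": 23.66, "ty": -10.93, "tz": -2.8, "yaw": 2.63}, {"tx": 23.66, "ty": -10.93, "tz": -2.8, "yaw": 2.63}, {"tx": 23.66, "ty": -10.93, "tz": -2.8, "yaw": 2.63}, {"tx": 23.66, "ty": -10.93, "tz": -2.8, "yaw": 2.63}, {"tx": 23.66, "ty": -10.93, "tz": -2.8, "yaw": 2.63}, {"tx": 23.66, "ty": -10.93, "tz": -2.8, "yaw": 2.63}, {"tx": 23.66, "ty": -10.93, "tz": -2.8, "yaw": 2.63}]' --hand 1 --force 60

```text
time_s: 1.15
position: [0.5452, -0.2794, 0.2844]
eef_rot: [-0.0, 1.0, 0.0, -0.0]
ft_force: [-0.1, -0.8, -0.3]
finger_gap: 0.0853
gripper_force: 0.0
```

Emit:
carry_out --motion '[{"tx": 4.4, "ty": -4.0, "tz": -0.4}, {"tx": 4.4, "ty": -4.0, "tz": -0.4}, {"tx": 4.4, "ty": -4.0, "tz": -0.4}, {"tx": 4.4, "ty": -4.0, "tz": -0.4}, {"tx": 4.4, "ty": -4.0, "tz": -0.4}, {"tx": 4.4, "ty": -4.0, "tz": -0.4}, {"tx": 4.4, "ty": -4.0, "tz": -0.4}, {"tx": 4.4, "ty": -4.0, "tz": -0.4}]'

```text
$.motion[0]: bad value
```

```bash
python3 - <<'E'
from h import *
s=r.get_state();c=get_calibration('wrist');im=get_image('wrist')
print(s['position'],c, 'cam',-c['R'].T@c['t'])
cv2.imwrite('pics/w0.png',cv2.resize(im,(800,600),interpolation=cv2.INTER_CUBIC))
E
```

```text
[ 0.54521325 -0.27938169  0.28435527] {'K': array([[311.68620235,   0.        , 256.74922627],
       [  0.        , 311.68620235, 191.59386619],
       [  0.        ,   0.        ,   1.        ]]), 'k1': -0.07123948179485227, 'R': array([[ 1.01999258e-03, -9.99999258e-01, -6.66363531e-04],
       [-9.65613342e-01, -1.15816040e-03,  2.59979870e-01],
       [-2.59980449e-01,  3.78271978e-04, -9.65613806e-01]]), 't': array([-0.27928373,  0.47889764,  0.5716801 ])} cam [ 0.61134046 -0.27894513  0.42733235]
```

View pics/w0.png

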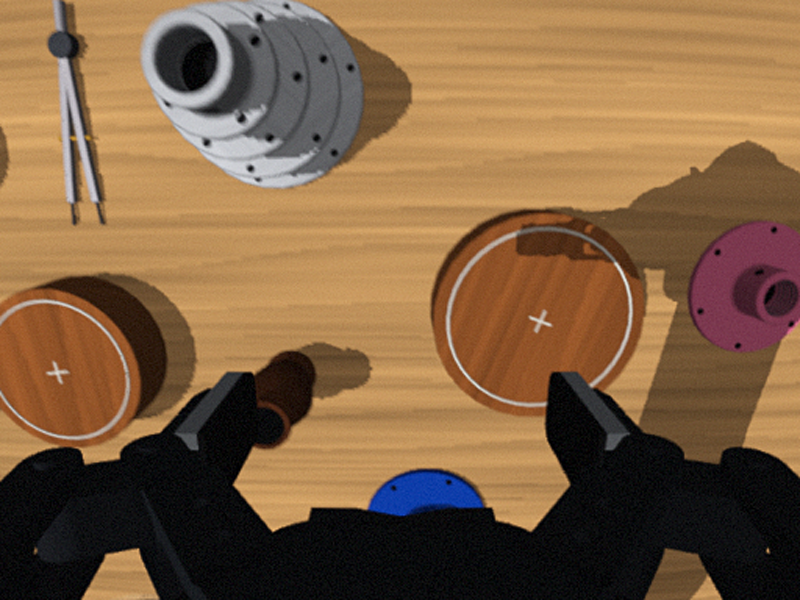

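The wrist view shows the 75 boss top at about (188,60), the blank_150 cross at (540,321), the blank_125 cross at (57,372), and the vase under the left finger at about (270,425). The refused move lacked a yaw value, so I'll use this view for measuring first.

```bash
python3 - <<'E'
from h import *
c=get_calibration('wrist');im=get_image('wrist')
for n,p,z,R in((125,(57,372),.052,.0625),(150,(540,321),.044,.075)):
    g=world(np.array(p)/1.5625-.18,z,c)[0]; print(n,g.round(4),white(im,c,g,R,z,tol=.005,thr=120))
print(world(np.array([[188,60],[196,65]])/1.5625-.18,.168,c))
E
```

```text
125 [0.4485 0.0283] (array([0.44381777, 0.01989018, 0.06388016]), np.float64(0.0006456390967513651), 158)
150 [ 0.4976 -0.3863] (array([ 0.48945533, -0.39389636,  0.0763034 ]), np.float64(0.0005716173680668654), 124)
[[ 0.67160589 -0.16244227]
 [ 0.66911745 -0.16643275]]
```

Emit:
carry_out --motion '[{"tx": 4.4, "ty": -4.0, "tz": -0.4, "yaw": 0}, {"tx": 4.4, "ty": -4.0, "tz": -0.4, "yaw": 0}, {"tx": 4.4, "ty": -4.0, "tz": -0.4, "yaw": 0}, {"tx": 4.4, "ty": -4.0, "tz": -0.4, "yaw": 0}, {"tx": 4.4, "ty": -4.0, "tz": -0.4, "yaw": 0}, {"tx": 4.4, "ty": -4.0, "tz": -0.4, "yaw": 0}, {"tx": 4.4, "ty": -4.0, "tz": -0.4, "yaw": 0}, {"tx": 4.4, "ty": -4.0, "tz": -0.4, "yaw": 0}]'

```text
time_s: 1.92
position: [0.6533, -0.1823, 0.2941]
eef_rot: [0.0, 1.0, -0.001, -0.0]
ft_force: [-0.4, 0.3, -0.0]
finger_gap: 0.0855
gripper_force: 0.0
```

```bash
python3 - <<'E'
from h import *
s=r.get_state();c=get_calibration('wrist');im=get_image('wrist')
print(s['time_s'],s['position'],s['qd'].round(3),'cam',-c['R'].T@c['t'])
print(pix([.665,-.177,.168],c))
cv2.imwrite('pics/w1.png',cv2.resize(im,(800,600),interpolation=cv2.INTER_CUBIC))
np.save('w1.npy',im)
E
```

```text
1.9167 [ 0.65328362 -0.18232581  0.29409344] [ 0.003 -0.003 -0.001 -0.002 -0.003 -0.    -0.002] cam [ 0.71943992 -0.18191996  0.43704483]
[251.22245917 171.72642547]
```

View pics/w1.png

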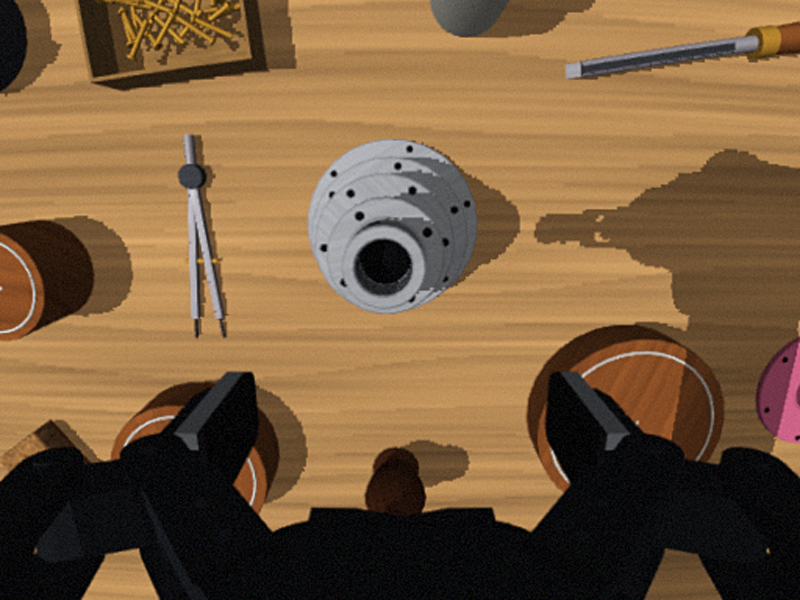

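The arm is at rest now; the previous picture was taken while it was still settling. The boss ring sits at about u 341-426, v 221-308, close to the predicted (393,269). I'll enlarge it for an exact fit.

```bash
python3 - <<'E'
import numpy as np,cv2
im=np.load('w1.npy')
cv2.imwrite('pics/w1c.png',cv2.resize(im[130:205,196:296],(800,600),interpolation=cv2.INTER_CUBIC))
E
```

```text
(no output)
```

View pics/w1c.png

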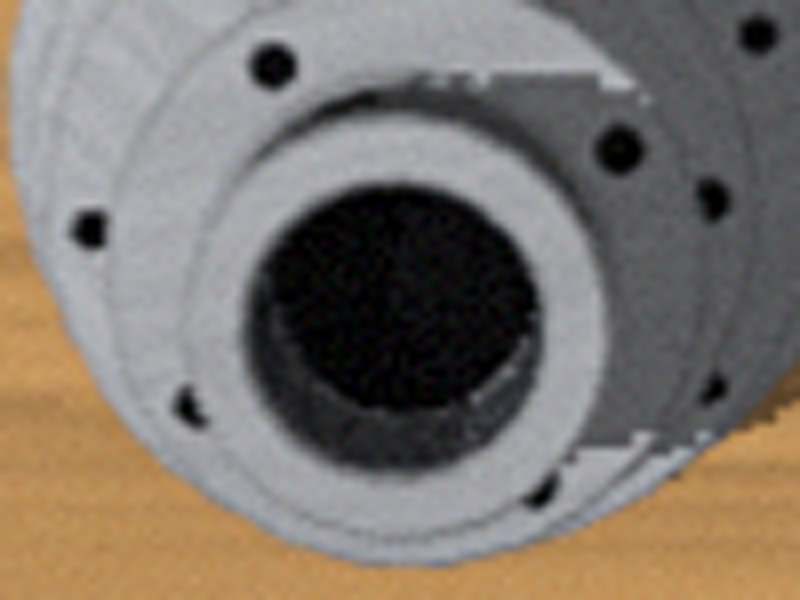

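The bore centre in the crop is at (395,328), and the boss outline (183-608, 112-540) agrees. I'll add a small bore finder, check it here, then descend and re-measure closer.

```bash
cat >> h.py <<'E'
def bore(im,c,xy,z,thr=72):
    """centre of the boss bore at the boss top height z, near xy; also equivalent radius in m"""
    u0,v0=pix([*xy,z],c)
    m=(cv2.GaussianBlur(im,(3,3),0).max(2)<thr).astype(np.uint8)
    cs,_=cv2.findContours(m,cv2.RETR_EXTERNAL,cv2.CHAIN_APPROX_NONE)
    cs=[k for k in cs if len(k)>30 and abs(cv2.minEnclosingCircle(k)[0][0]-u0)<30 and abs(cv2.minEnclosingCircle(k)[0][1]-v0)<30 and cv2.contourArea(k)<9000]
    k=max(cs,key=cv2.contourArea)
    h=cv2.convexHull(k)[:,0,:].astype(float)
    (x,y,R),e=circ(world(h,z,c),.017)
    return x,y,R,e
E
python3 - <<'E'
from h import *
im=np.load('w1.npy');c=get_calibration('wrist')
print(world([244.97,170.5],.168,c),bore(im,c,(.665,-.175),.168))
im=get_image('top');c=get_calibration('top');print(world([272,138.4],.168,c),bore(im,c,(.665,-.175),.168))
E
```

```text
[[ 0.66614086 -0.17148093]] (np.float64(0.6659389597621996), np.float64(-0.1712073680958079), np.float64(0.015820485394714076), np.float64(9.449861710060194e-05))
[[ 0.66475593 -0.17316429]] (np.float64(0.6875627763869618), np.float64(-0.2038352354407363), np.float64(0.23358563301951202), np.float64(0.00583904173011354))
```

Emit:
carry_out --motion '[{"tx": 0.5, "ty": -0.36, "tz": 1.9, "yaw": 0}, {"tx": 0.5, "ty": -0.36, "tz": 3.5, "yaw": 0}, {"tx": 0.5, "ty": -0.36, "tz": 3.5, "yaw": 0}, {"tx": 0.5, "ty": -0.36, "tz": 3.5, "yaw": 0}, {"tx": 0.5, "ty": -0.36, "tz": 3.5, "yaw": 0}]'

```text
time_s: 2.43
position: [0.6668, -0.1727, 0.2085]
eef_rot: [0.0, 1.0, -0.0, 0.001]
ft_force: [0.0, -0.3, 1.0]
finger_gap: 0.0853
gripper_force: 0.0
```

```bash
python3 - <<'E'
from h import *
c=get_calibration('wrist');im=get_image('wrist');s=r.get_state();print(s['position'],bore(im,c,(.665,-.173),.168))
E
```

```text
[ 0.66727022 -0.17280079  0.20940833] (np.float64(0.666401752552532), np.float64(-0.17160577872300928), np.float64(0.016516061966985594), np.float64(0.00020705909563022967))
```

Emit:
carry_out --motion '[{"tx": -0.03, "ty": -0.05, "tz": 1.0, "yaw": 0}, {"tx": -0.03, "ty": -0.05, "tz": 2.0, "yaw": 0}, {"tx": -0.03, "ty": -0.05, "tz": 2.75, "yaw": 0}, {"tx": -0.03, "ty": -0.05, "tz": 2.75, "yaw": 0}, {"tx": -0.03, "ty": -0.05, "tz": 2.75, "yaw": 0}, {"tx": -0.03, "ty": -0.05, "tz": 2.75, "yaw": 0}]'

```text
time_s: 2.98
position: [0.667, -0.1711, 0.1407]
eef_rot: [0.0, 1.0, 0.0, 0.002]
ft_force: [0.5, -0.7, 0.2]
finger_gap: 0.0854
gripper_force: 0.0
```

Emit:
carry_out --motion '[{"tx": 0, "ty": 0, "tz": 0, "yaw": 0}, {"tx": 0, "ty": 0, "tz": 0, "yaw": 0}, {"tx": 0, "ty": 0, "tz": 0, "yaw": 0}, {"tx": 0, "ty": 0, "tz": 0, "yaw": 0}, {"tx": 0, "ty": 0, "tz": 0, "yaw": 0}, {"tx": 0, "ty": 0, "tz": 0, "yaw": 0}, {"tx": 0, "ty": 0, "tz": 0, "yaw": 0}, {"tx": 0, "ty": 0, "tz": 0, "yaw": 0}]' --hand -1 --force 60

```text
time_s: 3.65
position: [0.6663, -0.1712, 0.1392]
eef_rot: [0.0, 1.0, 0.0, 0.001]
ft_force: [-2.0, -1.8, 9.1]
finger_gap: 0.0464
gripper_force: 60.7
```

The grasp holds. Next I lift and go beside blank_75 to measure its circle.

Emit:
carry_out --motion '[{"tx": 0, "ty": 0, "tz": -0.3, "yaw": 0}, {"tx": 0, "ty": 0, "tz": -1.0, "yaw": 0}, {"tx": 0, "ty": 0, "tz": -2.0, "yaw": 0}, {"tx": -0.2, "ty": -1.3, "tz": -2.0, "yaw": 0}, {"tx": -0.4, "ty": -2.8, "tz": -2.0, "yaw": 0}, {"tx": -0.7, "ty": -4.3, "tz": -2.0, "yaw": 0}, {"tx": -1.0, "ty": -5.8, "tz": -2.0, "yaw": 0}, {"tx": -1.3, "ty": -7.2, "tz": -2.0, "yaw": 0}, {"tx": -1.4, "ty": -8.2, "tz": -2.0, "yaw": 0}, {"tx": -1.4, "ty": -8.4, "tz": -2.0, "yaw": 0}, {"tx": -1.4, "ty": -8.4, "tz": -2.0, "yaw": 0}, {"tx": -1.4, "ty": -8.4, "tz": -2.0, "yaw": 0}]'

```text
time_s: 4.65
position: [0.6308, 0.0385, 0.1882]
eef_rot: [0.0, 1.0, 0.0, 0.0]
ft_force: [0.4, -0.0, -1.4]
finger_gap: 0.0463
gripper_force: 62.0
```

```bash
python3 - <<'E'
from h import *
c=get_calibration('wrist');im=get_image('wrist');s=r.get_state();print(s['position'],s['ft_force'],s['finger_gap'])
np.save('w2.npy',im)
g=np.array([.631,.1545])
for t in(.01,.006,.004):
    q=white(im,c,g,.0375,.07,tol=t,thr=120);g=q[0][:2];print(q)
cv2.imwrite('pics/w2.png',cv2.resize(im,(800,600),interpolation=cv2.INTER_CUBIC))
E
```

```text
[0.63090908 0.03774225 0.18803189] [ 0.17726782 -0.10849385 -1.605614  ] 0.04634845196938546
(array([0.63208289, 0.15542157, 0.03908217]), np.float64(0.0007476567912318846), 808)
(array([0.63211646, 0.15541838, 0.0390641 ]), np.float64(0.0006665492900284734), 800)
(array([0.63211646, 0.15541838, 0.0390641 ]), np.float64(0.0006665492900284734), 800)
```

View pics/w2.png

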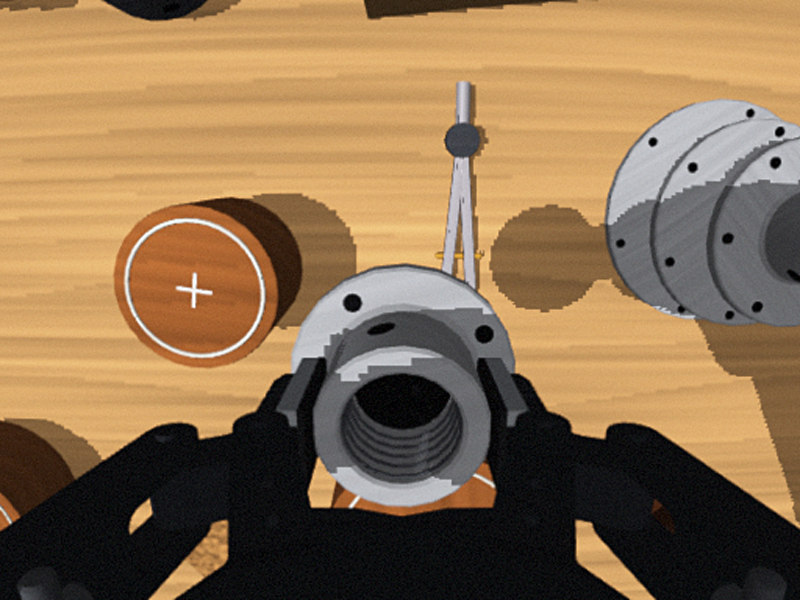

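The view shows the held boss ring at about u 313-491, v 347-507, so its centre is (402,427). The blank_75 cross is at (194,291), agreeing with the circle fit, and the stack remainder is undisturbed on the right.

```bash
python3 - <<'E'
from h import *
c=get_calibration('wrist');s=r.get_state();p=s['position'];print(p)
im=np.load('w2.npy')
print(world(np.array([[402,427],[402,428],[194,291]])/1.5625-.18,p[2]+.028,c)[:2]-p[:2], world(np.array([194,291])/1.5625-.18,.07,c))
cv2.imwrite('pics/w2c.png',cv2.resize(im[210:330,180:340],(800,600),interpolation=cv2.INTER_CUBIC))
E
```

```text
[0.63090908 0.03774225 0.18803189]
[[ 2.68944802e-04  2.96695514e-04]
 [-2.88872069e-05  2.96687186e-04]] [[0.63180431 0.15430353]]
```

View pics/w2c.png

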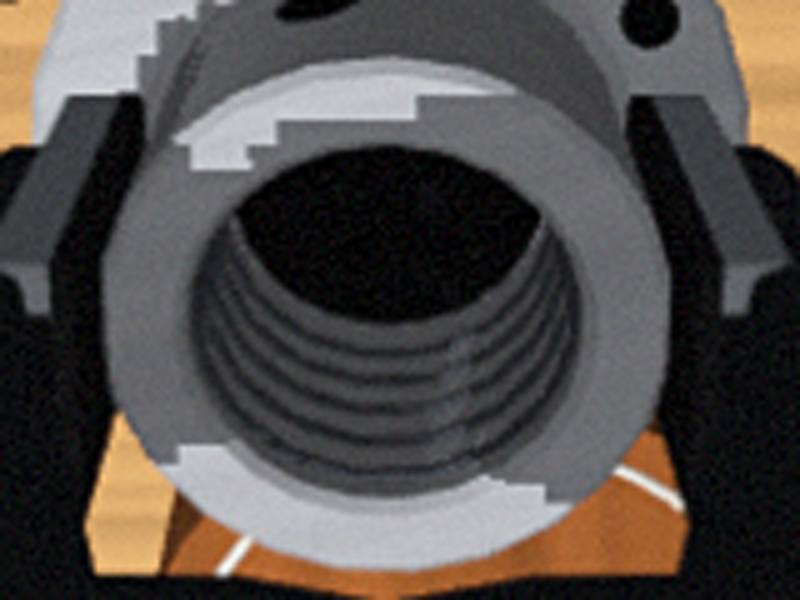

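Emit:
carry_out --motion '[{"tx": 0.03, "ty": -1.3, "tz": 0, "yaw": 0}, {"tx": 0.03, "ty": -2.8, "tz": 0, "yaw": 0}, {"tx": 0.03, "ty": -4.0, "tz": 0, "yaw": 0}, {"tx": 0.03, "ty": -4.67, "tz": 0, "yaw": 0}, {"tx": 0.03, "ty": -4.67, "tz": 0.8, "yaw": 0}, {"tx": 0.03, "ty": -4.67, "tz": 1.6, "yaw": 0}, {"tx": 0.03, "ty": -4.67, "tz": 2.4, "yaw": 0}, {"tx": 0.03, "ty": -4.67, "tz": 3.1, "yaw": 0}, {"tx": 0.03, "ty": -4.67, "tz": 3.6, "yaw": 0}, {"tx": 0.03, "ty": -4.67, "tz": 3.9, "yaw": 0}, {"tx": 0.03, "ty": -4.67, "tz": 4.0, "yaw": 0}, {"tx": 0.03, "ty": -4.67, "tz": 4.0, "yaw": 0}]'

```text
time_s: 5.7
position: [0.6316, 0.1555, 0.0879]
eef_rot: [0.0, 1.0, -0.0, -0.0]
ft_force: [-0.0, 1.0, -0.9]
finger_gap: 0.0466
gripper_force: 62.2
```

```bash
python3 - <<'E'
from h import *
for _ in range(4):
    im=get_image('top');s=r.get_state();print(s['position'],s['ft_force'])
E
```

```text
[0.63184204 0.15584117 0.08851953] [ 0.36455761 -0.38777939 -2.00282469]
[0.63197928 0.15600693 0.08887288] [ 1.42538124 -0.65043704 -0.89758891]
[0.63197088 0.15606656 0.088965  ] [ 0.09912844  0.78222644 -1.36849318]
[0.6319004  0.15610293 0.08892234] [ 0.2782131  -0.67531714 -1.93854169]
```

Emit:
carry_out --motion '[{"tx": 0, "ty": 0.05, "tz": 0.06, "yaw": 0}, {"tx": 0, "ty": 0.05, "tz": 0.1, "yaw": 0}, {"tx": 0, "ty": 0.05, "tz": 0.14, "yaw": 0}, {"tx": 0, "ty": 0.05, "tz": 0.17, "yaw": 0}, {"tx": 0, "ty": 0.05, "tz": 0.19, "yaw": 0}, {"tx": 0, "ty": 0.05, "tz": 0.19, "yaw": 0}]'

```text
time_s: 6.4
position: [0.6314, 0.1548, 0.0835]
eef_rot: [-0.0, 1.0, 0.0, 0.0]
ft_force: [-2.8, -0.5, 2.7]
finger_gap: 0.0466
gripper_force: 62.5
```

Emit:
carry_out --motion '[{"tx": 0, "ty": 0, "tz": 0.02, "yaw": 0}, {"tx": 0, "ty": 0, "tz": 0.04, "yaw": 0}, {"tx": 0, "ty": 0, "tz": 0.04, "yaw": 0}]'

```text
time_s: 6.65
position: [0.6318, 0.155, 0.0834]
eef_rot: [-0.0, 1.0, 0.0, 0.0]
ft_force: [-6.4, -2.4, 15.7]
finger_gap: 0.0466
gripper_force: 63.7
```

Contact is made, so I release, rise and look.

Emit:
carry_out --motion '[{"tx": 0, "ty": 0, "tz": 0, "yaw": 0}, {"tx": 0, "ty": 0, "tz": 0, "yaw": 0}, {"tx": 0, "ty": 0, "tz": 0, "yaw": 0}, {"tx": 0, "ty": 0, "tz": 0, "yaw": 0}, {"tx": 0, "ty": 0, "tz": -0.1, "yaw": 0}, {"tx": 0, "ty": 0, "tz": -0.6, "yaw": 0}, {"tx": 0, "ty": 0, "tz": -1.6, "yaw": 0}, {"tx": 0, "ty": 0, "tz": -3.0, "yaw": 0}, {"tx": -0.5, "ty": 0, "tz": -4.5, "yaw": 0}, {"tx": -0.8, "ty": 0, "tz": -6.0, "yaw": 0}, {"tx": -0.8, "ty": 0, "tz": -6.0, "yaw": 0}, {"tx": -0.8, "ty": 0, "tz": -6.0, "yaw": 0}]' --hand 1

```text
time_s: 7.65
position: [0.6122, 0.1552, 0.2357]
eef_rot: [-0.001, 1.0, 0.0, 0.002]
ft_force: [0.3, -0.4, -0.5]
finger_gap: 0.0852
gripper_force: 0.0
```

```bash
cat >> h.py <<'E'
def settle(n=2):
    for _ in range(n): get_image('top')
def dark(im,c,xy,R,z):
    pass
E
python3 - <<'E'
from h import *
settle()
c=get_calibration('wrist');im=get_image('wrist');s=r.get_state();print(s['time_s'],s['position'],s['finger_gap'])
np.save('w3.npy',im)
u,v=pix([.632,.155,.09],c).astype(int);print(u,v,bore(im,c,(.632,.155),.112))
h,w=90,120
u0=max(u-w//2,0);v0=max(v-h//2,0);print(u0,v0)
cv2.imwrite('pics/w3.png',cv2.resize(im[v0:v0+h,u0:u0+w],(800,600),interpolation=cv2.INTER_CUBIC))
E
```

```text
7.8 [0.61114504 0.15459201 0.23164776] 0.08538998342287417
256 158 (np.float64(0.6314862551473076), np.float64(0.155671886722581), np.float64(0.01582328354971469), np.float64(0.00010953044235320793))
196 113
```

View pics/w3.png

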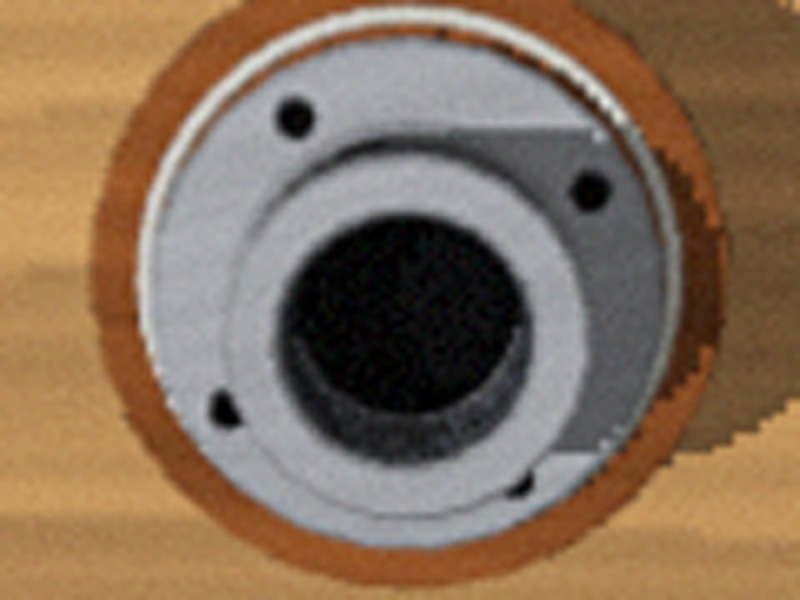

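The 75 plate lies flat, with the white ring showing evenly around it: about 19 and 17 crop pixels left and right, and under 1 mm off along x. Next is the 100 plate, so I go above the stack.

Emit:
carry_out --motion '[{"tx": 0.2, "ty": 1.4, "tz": 0, "yaw": 0}, {"tx": 0.4, "ty": 2.9, "tz": 0, "yaw": 0}, {"tx": 0.6, "ty": 4.4, "tz": 0, "yaw": 0}, {"tx": 0.8, "ty": 5.9, "tz": 0, "yaw": 0}, {"tx": 1.0, "ty": 7.4, "tz": 0, "yaw": 0}, {"tx": 1.2, "ty": 8.9, "tz": 0, "yaw": 0}, {"tx": 1.4, "ty": 10.4, "tz": 0, "yaw": 0}, {"tx": 1.6, "ty": 11.9, "tz": 0, "yaw": 0}, {"tx": 1.7, "ty": 12.8, "tz": 0, "yaw": 0}, {"tx": 1.7, "ty": 13.2, "tz": 0, "yaw": 0}, {"tx": 1.7, "ty": 13.2, "tz": 0, "yaw": 0}, {"tx": 1.7, "ty": 13.2, "tz": 0, "yaw": 0}]'

```text
time_s: 8.8
position: [0.6538, -0.1744, 0.2312]
eef_rot: [-0.001, 1.0, 0.0, -0.001]
ft_force: [0.4, -0.1, 0.9]
finger_gap: 0.0853
gripper_force: 0.0
```

```bash
python3 - <<'E'
from h import *
settle()
c=get_calibration('wrist');im=get_image('wrist');s=r.get_state();print(s['time_s'],s['position'],bore(im,c,(.665,-.175),.126))
np.save('w4.npy',im)
E
```

```text
8.95 [ 0.65418678 -0.17311635  0.23200928] (np.float64(0.6674598549423986), np.float64(-0.1692401351929313), np.float64(0.015927140996453145), np.float64(8.91073970213694e-05))
```

Emit:
carry_out --motion '[{"tx": 0.54, "ty": -0.16, "tz": 1.2, "yaw": 0}, {"tx": 0.54, "ty": -0.16, "tz": 2.4, "yaw": 0}, {"tx": 0.54, "ty": -0.16, "tz": 3.5, "yaw": 0}, {"tx": 0.54, "ty": -0.16, "tz": 4.4, "yaw": 0}, {"tx": 0.54, "ty": -0.16, "tz": 5.0, "yaw": 0}, {"tx": 0.54, "ty": -0.16, "tz": 5.28, "yaw": 0}, {"tx": 0.54, "ty": -0.16, "tz": 5.28, "yaw": 0}, {"tx": 0.54, "ty": -0.16, "tz": 5.28, "yaw": 0}]'

```text
time_s: 9.62
position: [0.668, -0.1705, 0.1009]
eef_rot: [-0.0, 1.0, 0.001, 0.0]
ft_force: [-0.5, -0.9, 0.5]
finger_gap: 0.0854
gripper_force: 0.0
```

Emit:
carry_out --motion '[{"tx": 0, "ty": 0, "tz": 0, "yaw": 0}, {"tx": 0, "ty": 0, "tz": 0, "yaw": 0}, {"tx": 0, "ty": 0, "tz": 0, "yaw": 0}, {"tx": 0, "ty": 0, "tz": 0, "yaw": 0}, {"tx": 0, "ty": 0, "tz": 0, "yaw": 0}, {"tx": 0, "ty": 0, "tz": 0, "yaw": 0}, {"tx": 0, "ty": 0, "tz": 0, "yaw": 0}]' --hand -1

```text
time_s: 10.2
position: [0.6681, -0.171, 0.1015]
eef_rot: [0.0, 1.0, 0.0, 0.001]
ft_force: [-2.3, 1.7, 8.4]
finger_gap: 0.0466
gripper_force: 60.6
```

Emit:
carry_out --motion '[{"tx": 0, "ty": 0, "tz": -0.3, "yaw": 0}, {"tx": 0, "ty": 0, "tz": -1.0, "yaw": 0}, {"tx": 0, "ty": 0, "tz": -2.2, "yaw": 0}, {"tx": 0, "ty": -0.2, "tz": -3.4, "yaw": 0}, {"tx": -0.4, "ty": -1.2, "tz": -3.6, "yaw": 0}, {"tx": -1.0, "ty": -2.4, "tz": -3.6, "yaw": 0}, {"tx": -1.7, "ty": -3.7, "tz": -3.6, "yaw": 0}, {"tx": -2.4, "ty": -5.0, "tz": -3.6, "yaw": 0}, {"tx": -3.1, "ty": -6.3, "tz": -3.6, "yaw": 0}, {"tx": -3.8, "ty": -7.6, "tz": -3.6, "yaw": 0}, {"tx": -4.5, "ty": -8.9, "tz": -3.6, "yaw": 0}, {"tx": -5.2, "ty": -10.2, "tz": -3.6, "yaw": 0}]'

```text
time_s: 11.2
position: [0.5363, 0.085, 0.1908]
eef_rot: [0.0, 1.0, 0.0, 0.0]
ft_force: [0.9, 0.9, -2.0]
finger_gap: 0.0463
gripper_force: 62.1
```

Emit:
carry_out --motion '[{"tx": -0.7, "ty": -1.3, "tz": 0, "yaw": 0}, {"tx": -1.4, "ty": -2.6, "tz": 0, "yaw": 0}, {"tx": -2.1, "ty": -3.9, "tz": 0, "yaw": 0}, {"tx": -2.8, "ty": -5.0, "tz": 0, "yaw": 0}, {"tx": -3.3, "ty": -5.8, "tz": 0, "yaw": 0}, {"tx": -3.6, "ty": -6.1, "tz": 0, "yaw": 0}, {"tx": -3.6, "ty": -6.16, "tz": 0, "yaw": 0}, {"tx": -3.6, "ty": -6.16, "tz": 0, "yaw": 0}]'

```text
time_s: 11.87
position: [0.4476, 0.2376, 0.1906]
eef_rot: [0.0, 1.0, 0.0, 0.0]
ft_force: [0.9, -0.7, -2.9]
finger_gap: 0.046
gripper_force: 62.1
```

```bash
cat >> h.py <<'E'
def look(xy,R,z,name,held=None,thr=120):
    settle(3)
    c=get_calibration('wrist');s=r.get_state();im=get_image('wrist');p=s['position']
    np.save(name+'.npy',im);print(s['time_s'],p,s['ft_force'].round(1),s['finger_gap'])
    g=np.array(xy)
    for t in(.012,.006,.005): q=white(im,c,g,R+.0013,z,tol=t,thr=thr);g=q[0][:2]
    print(q)
    m=(get_image('top'),get_calibration('top'))
    return im,c,s
E
python3 - <<'E'
from h import *
im,c,s=look((.448,.368),.05,.06,'w5')
cv2.imwrite('pics/w5.png',cv2.resize(im,(800,600),interpolation=cv2.INTER_CUBIC))
E
```

```text
12.0167 [0.44817284 0.23652604 0.19025314] [-0.  -0.6 -2.5] 0.04631492777141883
(array([0.44734742, 0.36740905, 0.05182154]), np.float64(0.001014421396845574), 1134)
```

View pics/w5.png

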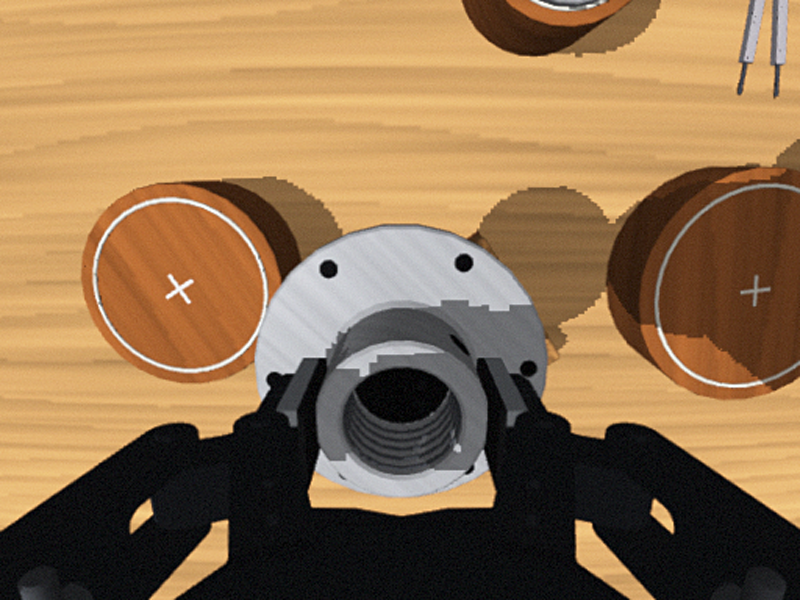

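The view shows the blank_100 cross at (179.5,289) and blank_125's at (755,291). The held boss ring spans about u 316-489, v 341-478. The plate edge grazes the pencil circle, so I'll use the cross and also fit on the clear side.

```bash
python3 - <<'E'
from h import *
c=get_calibration('wrist');p=r.get_state()['position'];print(p)
b=lambda q:np.array(q)/1.5625-.18
print('cross100',world(b([179.5,289]),.06,c),'cross125',world(b([755,291]),.052,c))
im=np.load('w5.npy').copy();im[:,160:]=0
g=np.array([.4475,.368])
for t in(.008,.005,.005): q=white(im,c,g,.0513,.06,tol=t);g=q[0][:2]
print(q)
im=np.load('w5.npy').copy();im[:,:420]=0
g=np.array([.444,.0195])
for t in(.008,.005,.005): q=white(im,c,g,.0638,.052,tol=t,thr=90);g=q[0][:2]
print('125',q)
# held boss ring: predicted extents for given x offset and height
t=np.linspace(0,2*np.pi,90)
for h in(.0245,.0265,.028):
  for dx in(0,.001):
    e=np.array([pix([p[0]+dx+.024*np.cos(a),p[1]+.024*np.sin(a),p[2]+h],c) for a in t])
    e=(e+.18)*1.5625;print(h,dx,e.min(0).round(0),e.max(0).round(0))
i5=np.load('w5.npy')
cv2.imwrite('pics/w5c.png',cv2.resize(i5[210:330,180:340],(800,600),interpolation=cv2.INTER_CUBIC))
E
```

```text
[0.44796297 0.23679863 0.19018015]
cross100 [[0.44707128 0.36746456]] cross125 [[0.44386811 0.01809843]]
(array([0.4472863 , 0.36802423, 0.05157846]), np.float64(0.0007209524875836361), 826)
125 (array([0.44432559, 0.01813342, 0.06404185]), np.float64(0.000695859559735553), 680)
0.0245 0 [315. 338.] [491. 496.]
0.0245 0.001 [315. 334.] [492. 493.]
0.0265 0 [313. 341.] [493. 500.]
0.0265 0.001 [313. 337.] [493. 497.]
0.028 0 [312. 343.] [494. 504.]
0.028 0.001 [312. 339.] [494. 501.]
```

View pics/w5c.png

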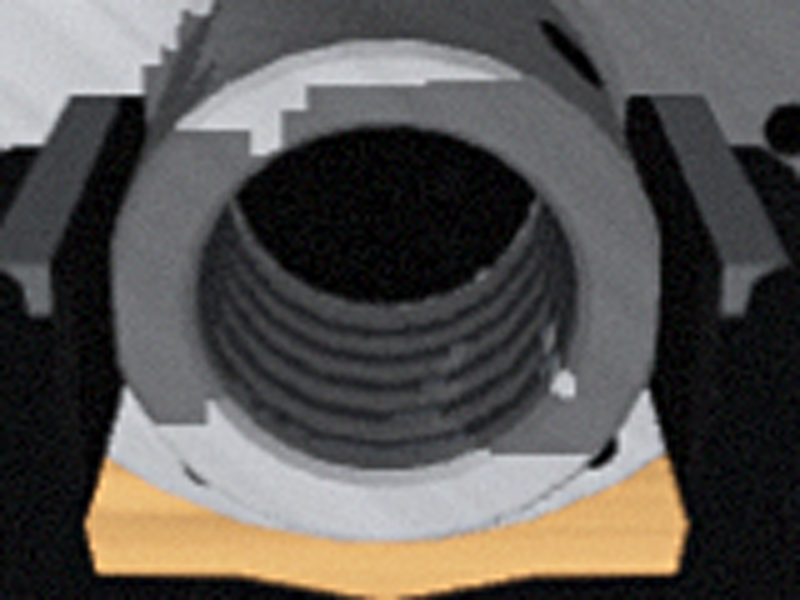

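Emit:
carry_out --motion '[{"tx": -0.03, "ty": -1.3, "tz": 0, "yaw": 0}, {"tx": -0.03, "ty": -2.8, "tz": 0, "yaw": 0}, {"tx": -0.03, "ty": -4.2, "tz": 0, "yaw": 0}, {"tx": -0.03, "ty": -5.1, "tz": 0.3, "yaw": 0}, {"tx": -0.03, "ty": -5.22, "tz": 1.0, "yaw": 0}, {"tx": -0.03, "ty": -5.22, "tz": 1.8, "yaw": 0}, {"tx": -0.03, "ty": -5.22, "tz": 2.6, "yaw": 0}, {"tx": -0.03, "ty": -5.22, "tz": 3.4, "yaw": 0}, {"tx": -0.03, "ty": -5.22, "tz": 3.9, "yaw": 0}, {"tx": -0.03, "ty": -5.22, "tz": 4.2, "yaw": 0}, {"tx": -0.03, "ty": -5.22, "tz": 4.2, "yaw": 0}, {"tx": -0.03, "ty": -5.22, "tz": 4.2, "yaw": 0}]'

```text
time_s: 13.12
position: [0.4469, 0.3683, 0.0857]
eef_rot: [-0.0, 1.0, 0.0, 0.0]
ft_force: [0.1, 0.6, -2.2]
finger_gap: 0.0464
gripper_force: 62.4
```

```bash
cat >> h.py <<'E'
def rd(n=4):
    P=[]
    for _ in range(n): get_image('top');P.append(r.get_state()['position'])
    print(np.array(P[1:]).mean(0).round(5),np.ptp(P[1:],0).round(4),r.get_state()['ft_force'].round(1),r.get_state()['time_s'])
E
python3 -c "
from h import *
rd()"
```

```text
[0.44706 0.36857 0.08626] [0.0001 0.0001 0.0001] [ 0.6  0.2 -1.4] 13.3167
```

Emit:
carry_out --motion '[{"tx": 0.01, "ty": 0.04, "tz": 0.12, "yaw": 0}, {"tx": 0.01, "ty": 0.04, "tz": 0.22, "yaw": 0}, {"tx": 0.01, "ty": 0.04, "tz": 0.29, "yaw": 0}, {"tx": 0.01, "ty": 0.04, "tz": 0.33, "yaw": 0}, {"tx": 0.01, "ty": 0.04, "tz": 0.33, "yaw": 0}, {"tx": 0.01, "ty": 0.04, "tz": 0.33, "yaw": 0}]'

```text
time_s: 13.82
position: [0.4469, 0.3672, 0.0774]
eef_rot: [0.0, 1.0, 0.0, 0.0]
ft_force: [-3.0, -2.7, 9.8]
finger_gap: 0.0463
gripper_force: 63.4
```

Emit:
carry_out --motion '[{"tx": 0, "ty": 0, "tz": 0.02, "yaw": 0}, {"tx": 0, "ty": 0, "tz": 0.04, "yaw": 0}, {"tx": 0, "ty": 0, "tz": 0.04, "yaw": 0}]'

```text
time_s: 14.07
position: [0.4469, 0.3673, 0.0773]
eef_rot: [0.0, 1.0, 0.0, 0.0]
ft_force: [-7.8, -7.3, 26.2]
finger_gap: 0.0463
gripper_force: 65.5
```

Emit:
carry_out --motion '[{"tx": 0, "ty": 0, "tz": -0.03, "yaw": 0}, {"tx": 0, "ty": 0, "tz": -0.03, "yaw": 0}, {"tx": 0, "ty": 0, "tz": -0.03, "yaw": 0}, {"tx": 0, "ty": 0, "tz": -0.03, "yaw": 0}, {"tx": 0, "ty": 0, "tz": -0.2, "yaw": 0}, {"tx": 0, "ty": 0, "tz": -0.7, "yaw": 0}, {"tx": 0, "ty": 0, "tz": -1.8, "yaw": 0}, {"tx": 0, "ty": 0, "tz": -3.2, "yaw": 0}, {"tx": -0.3, "ty": 0, "tz": -4.6, "yaw": 0}, {"tx": -0.5, "ty": 0, "tz": -6.0, "yaw": 0}, {"tx": -0.5, "ty": 0, "tz": -6.0, "yaw": 0}, {"tx": -0.5, "ty": 0, "tz": -6.0, "yaw": 0}]' --hand 1

```text
time_s: 15.07
position: [0.4347, 0.3679, 0.229]
eef_rot: [-0.001, 1.0, 0.0, 0.002]
ft_force: [0.1, -1.3, -0.0]
finger_gap: 0.0854
gripper_force: 0.0
```

```bash
python3 - <<'E'
from h import *
settle(3);c=get_calibration('wrist');im=get_image('wrist');print(r.get_state()['position'],bore(im,c,(.447,.3675),.102))
np.save('w6.npy',im)
print(white(im,c,np.array([.4472,.3677]),.0515,.06,tol=.003,thr=185))
E
```

```text
[0.43409086 0.3667901  0.22521605] (np.float64(0.44637581612615335), np.float64(0.36818019953179054), np.float64(0.015965826134766273), np.float64(9.689932008964757e-05))
(array([0.4477012 , 0.36753206, 0.05155493]), np.float64(0.00023152217811948708), 107)
```

Emit:
carry_out --motion '[{"tx": 0.6, "ty": 1.4, "tz": 0, "yaw": 0}, {"tx": 1.2, "ty": 2.8, "tz": 0, "yaw": 0}, {"tx": 1.8, "ty": 4.2, "tz": 0, "yaw": 0}, {"tx": 2.4, "ty": 5.6, "tz": 0, "yaw": 0}, {"tx": 3.0, "ty": 7.0, "tz": 0, "yaw": 0}, {"tx": 3.6, "ty": 8.4, "tz": 0, "yaw": 0}, {"tx": 4.2, "ty": 9.8, "tz": 0, "yaw": 0}, {"tx": 4.8, "ty": 11.2, "tz": 0, "yaw": 0}, {"tx": 5.4, "ty": 12.6, "tz": 0, "yaw": 0}, {"tx": 6.0, "ty": 14.0, "tz": 0, "yaw": 0}, {"tx": 6.6, "ty": 15.4, "tz": 0, "yaw": 0}, {"tx": 7.2, "ty": 16.8, "tz": 0, "yaw": 0}]'

```text
time_s: 16.27
position: [0.6146, -0.0547, 0.225]
eef_rot: [-0.0, 1.0, 0.0, -0.001]
ft_force: [0.6, 0.3, -0.0]
finger_gap: 0.0854
gripper_force: 0.0
```

Emit:
carry_out --motion '[{"tx": 0.5, "ty": 1.4, "tz": 0, "yaw": 0}, {"tx": 1.1, "ty": 2.8, "tz": 0, "yaw": 0}, {"tx": 1.5, "ty": 4.0, "tz": 0.4, "yaw": 0}, {"tx": 1.6, "ty": 4.6, "tz": 0.8, "yaw": 0}, {"tx": 1.6, "ty": 4.6, "tz": 1.2, "yaw": 0}, {"tx": 1.6, "ty": 4.6, "tz": 1.2, "yaw": 0}, {"tx": 1.6, "ty": 4.6, "tz": 1.2, "yaw": 0}]'

```text
time_s: 16.85
position: [0.654, -0.1662, 0.1948]
eef_rot: [-0.001, 1.0, 0.001, -0.001]
ft_force: [-0.5, 0.2, 0.5]
finger_gap: 0.0854
gripper_force: 0.0
```

```bash
python3 - <<'E'
from h import *
settle(3);c=get_calibration('wrist');im=get_image('wrist');print(r.get_state()['position'],bore(im,c,(.667,-.17),.084))
E
```

```text
[ 0.65481595 -0.166547    0.19670886] (np.float64(0.6671318429407324), np.float64(-0.1720936087421378), np.float64(0.016132085106314604), np.float64(0.00024364692543763175))
```

Emit:
carry_out --motion '[{"tx": 0.5, "ty": 0.22, "tz": 1.2, "yaw": 0}, {"tx": 0.5, "ty": 0.22, "tz": 2.4, "yaw": 0}, {"tx": 0.5, "ty": 0.22, "tz": 3.6, "yaw": 0}, {"tx": 0.5, "ty": 0.22, "tz": 4.6, "yaw": 0}, {"tx": 0.5, "ty": 0.22, "tz": 5.2, "yaw": 0}, {"tx": 0.5, "ty": 0.22, "tz": 5.46, "yaw": 0}, {"tx": 0.5, "ty": 0.22, "tz": 5.46, "yaw": 0}, {"tx": 0.5, "ty": 0.22, "tz": 5.46, "yaw": 0}]'

```text
time_s: 17.72
position: [0.6678, -0.1732, 0.0608]
eef_rot: [0.0, 1.0, 0.0, 0.001]
ft_force: [-0.1, -0.1, -0.4]
finger_gap: 0.0853
gripper_force: 0.0
```

Emit:
carry_out --motion '[{"tx": 0, "ty": 0, "tz": 0, "yaw": 0}, {"tx": 0, "ty": 0, "tz": 0, "yaw": 0}, {"tx": 0, "ty": 0, "tz": 0, "yaw": 0}, {"tx": 0, "ty": 0, "tz": 0, "yaw": 0}, {"tx": 0, "ty": 0, "tz": 0, "yaw": 0}, {"tx": 0, "ty": 0, "tz": 0, "yaw": 0}, {"tx": 0, "ty": 0, "tz": 0, "yaw": 0}]' --hand -1

```text
time_s: 18.3
position: [0.6676, -0.1733, 0.0608]
eef_rot: [0.0, 1.0, 0.0, 0.001]
ft_force: [-2.9, 0.2, 11.1]
finger_gap: 0.0463
gripper_force: 60.2
```

Emit:
carry_out --motion '[{"tx": 0, "ty": 0, "tz": -0.3, "yaw": 0}, {"tx": 0, "ty": 0, "tz": -1.0, "yaw": 0}, {"tx": 0, "ty": 0, "tz": -2.2, "yaw": 0}, {"tx": 0, "ty": 0, "tz": -3.6, "yaw": 0}, {"tx": -0.3, "ty": -0.5, "tz": -4.8, "yaw": 0}, {"tx": -1.0, "ty": -1.6, "tz": -5.2, "yaw": 0}, {"tx": -1.8, "ty": -2.8, "tz": -5.2, "yaw": 0}, {"tx": -2.6, "ty": -4.0, "tz": -5.2, "yaw": 0}, {"tx": -3.4, "ty": -5.2, "tz": -5.2, "yaw": 0}, {"tx": -4.2, "ty": -6.4, "tz": -5.2, "yaw": 0}, {"tx": -5.0, "ty": -7.6, "tz": -5.2, "yaw": 0}, {"tx": -5.8, "ty": -8.8, "tz": -5.2, "yaw": 0}]'

```text
time_s: 19.3
position: [0.5206, 0.0479, 0.1899]
eef_rot: [0.0, 1.0, 0.0, 0.0]
ft_force: [1.2, 2.2, -3.5]
finger_gap: 0.0465
gripper_force: 62.5
```

Emit:
carry_out --motion '[{"tx": -0.8, "ty": -1.2, "tz": 0, "yaw": 0}, {"tx": -1.6, "ty": -2.4, "tz": 0, "yaw": 0}, {"tx": -2.4, "ty": -3.6, "tz": 0, "yaw": 0}, {"tx": -2.9, "ty": -4.6, "tz": 0, "yaw": 0}, {"tx": -3.1, "ty": -5.0, "tz": 0, "yaw": 0}, {"tx": -3.1, "ty": -5.1, "tz": 0, "yaw": 0}, {"tx": -3.1, "ty": -5.1, "tz": 0, "yaw": 0}, {"tx": -3.1, "ty": -5.1, "tz": 0, "yaw": 0}]'

```text
time_s: 19.97
position: [0.4449, 0.1733, 0.1896]
eef_rot: [0.0, 1.0, -0.0, 0.0]
ft_force: [0.2, -0.4, -3.9]
finger_gap: 0.0461
gripper_force: 62.6
```

```bash
cat >> h.py <<'E'
def held(p,c,h,dx):
    e=np.array([pix([p[0]+dx+.024*np.cos(a),p[1]+.024*np.sin(a),p[2]+h],c) for a in np.linspace(0,6.283,90)])
    e=(e-[180,210]+.4)*5;return e.min(0).round(0),e.max(0).round(0)
E
python3 - <<'E'
from h import *
settle(3);c=get_calibration('wrist');s=r.get_state();im=get_image('wrist');p=s['position'];print(p,s['ft_force'])
np.save('w7.npy',im)
a=im.copy();a[:,:330]=0
g=np.array([.444,.0181])
for t in(.008,.005,.005): q=white(a,c,g,.0638,.052,tol=t,thr=100);g=q[0][:2];print(q)
for h in(.0225,.024):
  for dx in(0,-.001): print(h,dx,held(p,c,h,dx))
b=cv2.resize(im[210:330,180:340],(400,300),interpolation=cv2.INTER_CUBIC);f=cv2.resize(im,(400,300))
cv2.imwrite('pics/w7.png',np.vstack([np.hstack([f,b*0]),np.zeros((300,800,3),np.uint8)])*0+cv2.resize(im[210:330,180:340],(800,600),interpolation=cv2.INTER_CUBIC))
E
```

```text
[0.44487747 0.17317672 0.18938708] [ 0.55547631  0.5128884  -3.70295383]
(array([0.44419707, 0.01862838, 0.06436364]), np.float64(0.002308098252790099), 1761)
(array([0.44429223, 0.01835663, 0.06421144]), np.float64(0.001343428849596305), 1422)
(array([0.44432426, 0.01828168, 0.06417073]), np.float64(0.001348325880289927), 1423)
0.0225 0 (array([113.,  24.]), array([670., 524.]))
0.0225 -0.001 (array([113.,  36.]), array([669., 533.]))
0.024 0 (array([110.,  30.]), array([673., 534.]))
0.024 -0.001 (array([110.,  42.]), array([672., 544.]))
```

View pics/w7.png

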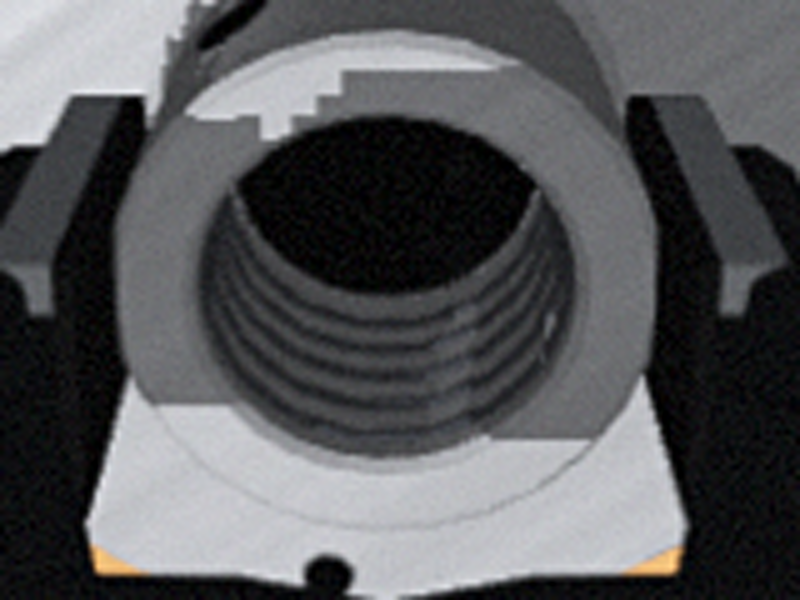

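The boss ring in the crop (118-657, 32-527) matches a plate centred on the TCP to within about 0.3 mm. Next I place the 125 plate.

Emit:
carry_out --motion '[{"tx": 0, "ty": 1.3, "tz": 0, "yaw": 0}, {"tx": 0, "ty": 2.8, "tz": 0, "yaw": 0}, {"tx": 0, "ty": 4.3, "tz": 0, "yaw": 0}, {"tx": 0, "ty": 5.5, "tz": 0, "yaw": 0}, {"tx": 0, "ty": 6.2, "tz": 0.4, "yaw": 0}, {"tx": 0, "ty": 6.2, "tz": 1.4, "yaw": 0}, {"tx": 0, "ty": 6.2, "tz": 2.4, "yaw": 0}, {"tx": 0, "ty": 6.2, "tz": 3.3, "yaw": 0}, {"tx": 0, "ty": 6.2, "tz": 3.9, "yaw": 0}, {"tx": 0, "ty": 6.2, "tz": 4.25, "yaw": 0}, {"tx": 0, "ty": 6.2, "tz": 4.25, "yaw": 0}, {"tx": 0, "ty": 6.2, "tz": 4.25, "yaw": 0}]'

```text
time_s: 21.17
position: [0.4446, 0.0191, 0.0835]
eef_rot: [-0.0, 1.0, 0.0, -0.0]
ft_force: [0.4, -0.1, -3.8]
finger_gap: 0.046
gripper_force: 62.9
```

```bash
python3 -c "
from h import *
rd()"
```

```text
[0.44509 0.01919 0.08413] [0.0001 0.     0.0001] [-0.5  0.5 -4.1] 21.3667
```

Emit:
carry_out --motion '[{"tx": -0.01, "ty": 0.05, "tz": 0.15, "yaw": 0}, {"tx": -0.01, "ty": 0.05, "tz": 0.28, "yaw": 0}, {"tx": -0.01, "ty": 0.05, "tz": 0.38, "yaw": 0}, {"tx": -0.01, "ty": 0.05, "tz": 0.43, "yaw": 0}, {"tx": -0.01, "ty": 0.05, "tz": 0.46, "yaw": 0}, {"tx": -0.01, "ty": 0.05, "tz": 0.46, "yaw": 0}]'

```text
time_s: 21.87
position: [0.4441, 0.018, 0.0715]
eef_rot: [-0.0, 1.0, 0.0, -0.0]
ft_force: [-0.0, -0.6, -2.8]
finger_gap: 0.046
gripper_force: 62.9
```

Emit:
carry_out --motion '[{"tx": 0, "ty": 0, "tz": 0.02, "yaw": 0}, {"tx": 0, "ty": 0, "tz": 0.03, "yaw": 0}, {"tx": 0, "ty": 0, "tz": 0.03, "yaw": 0}]'

```text
time_s: 22.12
position: [0.4442, 0.018, 0.0709]
eef_rot: [-0.0, 1.0, 0.0, -0.0]
ft_force: [0.1, 0.3, -3.4]
finger_gap: 0.0461
gripper_force: 62.9
```

Not yet in contact, so I creep further.

Emit:
carry_out --motion '[{"tx": 0.02, "ty": 0, "tz": 0.02, "yaw": 0}, {"tx": 0.02, "ty": 0, "tz": 0.04, "yaw": 0}, {"tx": 0.02, "ty": 0, "tz": 0.04, "yaw": 0}]'

```text
time_s: 22.37
position: [0.4444, 0.018, 0.0707]
eef_rot: [0.0, 1.0, 0.0, -0.0]
ft_force: [-12.0, 0.8, 25.4]
finger_gap: 0.0462
gripper_force: 66.2
```

Emit:
carry_out --motion '[{"tx": 0, "ty": 0, "tz": 0.02, "yaw": 0}, {"tx": 0, "ty": 0, "tz": 0.03, "yaw": 0}, {"tx": 0, "ty": 0, "tz": 0.03, "yaw": 0}]'

```text
time_s: 22.62
position: [0.4444, 0.018, 0.0706]
eef_rot: [0.0, 1.0, 0.0, -0.0]
ft_force: [-19.0, -1.2, 46.5]
finger_gap: 0.0463
gripper_force: 68.3
```

Emit:
carry_out --motion '[{"tx": 0, "ty": 0, "tz": -0.05, "yaw": 0}, {"tx": 0, "ty": 0, "tz": -0.05, "yaw": 0}]'

```text
time_s: 22.78
position: [0.445, 0.018, 0.0709]
eef_rot: [-0.0, 1.0, 0.0, 0.0]
ft_force: [-1.2, 1.0, -0.2]
finger_gap: 0.0462
gripper_force: 63.0
```

Emit:
carry_out --motion '[{"tx": 0, "ty": 0, "tz": 0, "yaw": 0}, {"tx": 0, "ty": 0, "tz": 0, "yaw": 0}, {"tx": 0, "ty": 0, "tz": 0, "yaw": 0}, {"tx": 0, "ty": 0, "tz": 0, "yaw": 0}, {"tx": 0, "ty": 0, "tz": -0.2, "yaw": 0}, {"tx": 0, "ty": 0, "tz": -0.7, "yaw": 0}, {"tx": 0, "ty": 0, "tz": -1.8, "yaw": 0}, {"tx": 0, "ty": 0, "tz": -3.2, "yaw": 0}, {"tx": -0.3, "ty": 0, "tz": -4.6, "yaw": 0}, {"tx": -0.5, "ty": 0, "tz": -6.0, "yaw": 0}, {"tx": -0.5, "ty": 0, "tz": -6.4, "yaw": 0}, {"tx": -0.5, "ty": 0, "tz": -6.4, "yaw": 0}]' --hand 1

```text
time_s: 23.78
position: [0.4334, 0.018, 0.2335]
eef_rot: [0.0, 1.0, 0.0, 0.003]
ft_force: [-0.7, -0.1, -0.1]
finger_gap: 0.0853
gripper_force: 0.0
```

```bash
python3 - <<'E'
from h import *
settle(3);c=get_calibration('wrist');im=get_image('wrist');print(r.get_state()['position'],bore(im,c,(.4445,.018),.094))
np.save('w8.npy',im)
print(white(im,c,np.array([.4443,.0182]),.064,.052,tol=.003,thr=185))
E
```

```text
[0.43174012 0.01791139 0.22937047] (np.float64(0.4446114853135308), np.float64(0.01899274493936117), np.float64(0.015866209603771275), np.float64(9.301501559766201e-05))
(array([0.44451671, 0.01836481, 0.063944  ]), np.float64(0.00022912535252868493), 87)
```

Emit:
carry_out --motion '[{"tx": 1.3, "ty": 1.0, "tz": 0, "yaw": 0}, {"tx": 2.5, "ty": 2.0, "tz": 0, "yaw": 0}, {"tx": 3.7, "ty": 3.0, "tz": 0, "yaw": 0}, {"tx": 4.9, "ty": 4.0, "tz": 0, "yaw": 0}, {"tx": 6.1, "ty": 5.0, "tz": 0, "yaw": 0}, {"tx": 7.2, "ty": 6.0, "tz": 0, "yaw": 0}, {"tx": 8.2, "ty": 6.9, "tz": 0, "yaw": 0}, {"tx": 8.8, "ty": 7.5, "tz": 0.8, "yaw": 0}, {"tx": 8.9, "ty": 7.6, "tz": 1.6, "yaw": 0}, {"tx": 8.9, "ty": 7.6, "tz": 2.4, "yaw": 0}, {"tx": 8.9, "ty": 7.6, "tz": 3.0, "yaw": 0}, {"tx": 8.9, "ty": 7.6, "tz": 3.0, "yaw": 0}]'

```text
time_s: 24.98
position: [0.6527, -0.1714, 0.1501]
eef_rot: [-0.001, 1.0, 0.0, -0.004]
ft_force: [-0.4, -0.4, -0.6]
finger_gap: 0.0851
gripper_force: 0.0
```

```bash
python3 - <<'E'
from h import *
settle(3);c=get_calibration('wrist');im=get_image('wrist');print(r.get_state()['position'],bore(im,c,(.666,-.173),.042))
E
```

```text
[ 0.6551865  -0.171884    0.15612896] (np.float64(0.670414643660602), np.float64(-0.17324194405333812), np.float64(0.016006853688215278), np.float64(0.00010478476084380412))
```

Emit:
carry_out --motion '[{"tx": 0.6, "ty": 0.05, "tz": 1.2, "yaw": 0}, {"tx": 0.6, "ty": 0.05, "tz": 2.4, "yaw": 0}, {"tx": 0.6, "ty": 0.05, "tz": 3.6, "yaw": 0}, {"tx": 0.6, "ty": 0.05, "tz": 4.6, "yaw": 0}, {"tx": 0.6, "ty": 0.05, "tz": 5.2, "yaw": 0}, {"tx": 0.6, "ty": 0.05, "tz": 5.45, "yaw": 0}, {"tx": 0.6, "ty": 0.05, "tz": 5.45, "yaw": 0}, {"tx": 0.6, "ty": 0.05, "tz": 5.45, "yaw": 0}]'

```text
time_s: 25.85
position: [0.6706, -0.1734, 0.0207]
eef_rot: [0.0, 1.0, 0.0, 0.001]
ft_force: [-0.4, -0.9, 0.5]
finger_gap: 0.086
gripper_force: 0.0
```

Emit:
carry_out --motion '[{"tx": 0, "ty": 0, "tz": 0, "yaw": 0}, {"tx": 0, "ty": 0, "tz": 0, "yaw": 0}, {"tx": 0, "ty": 0, "tz": 0, "yaw": 0}, {"tx": 0, "ty": 0, "tz": 0, "yaw": 0}, {"tx": 0, "ty": 0, "tz": 0, "yaw": 0}, {"tx": 0, "ty": 0, "tz": 0, "yaw": 0}, {"tx": 0, "ty": 0, "tz": 0, "yaw": 0}]' --hand -1

```text
time_s: 26.43
position: [0.6703, -0.1735, 0.0206]
eef_rot: [0.0, 1.0, 0.0, 0.001]
ft_force: [-3.0, 0.1, 12.0]
finger_gap: 0.0462
gripper_force: 60.4
```

Emit:
carry_out --motion '[{"tx": 0, "ty": 0, "tz": -0.3, "yaw": 0}, {"tx": 0, "ty": 0, "tz": -1.0, "yaw": 0}, {"tx": 0, "ty": 0, "tz": -2.2, "yaw": 0}, {"tx": 0, "ty": 0, "tz": -3.6, "yaw": 0}, {"tx": 0, "ty": 0, "tz": -5.0, "yaw": 0}, {"tx": -0.4, "ty": 0.1, "tz": -6.2, "yaw": 0}, {"tx": -1.4, "ty": 0.3, "tz": -7.2, "yaw": 0}, {"tx": -2.7, "ty": 0.6, "tz": -7.6, "yaw": 0}, {"tx": -4.1, "ty": 1.0, "tz": -7.6, "yaw": 0}, {"tx": -5.5, "ty": 1.3, "tz": -7.6, "yaw": 0}, {"tx": -6.6, "ty": 1.5, "tz": -7.6, "yaw": 0}, {"tx": -7.2, "ty": 1.6, "tz": -7.6, "yaw": 0}]'

```text
time_s: 27.43
position: [0.4862, -0.2142, 0.2094]
eef_rot: [0.0, 1.0, -0.001, -0.001]
ft_force: [1.3, -1.1, -5.0]
finger_gap: 0.046
gripper_force: 63.1
```

```bash
python3 - <<'E'
from h import *
settle(5);c=get_calibration('wrist');s=r.get_state();im=get_image('wrist');p=s['position'];print(s['time_s'],p,s['ft_force'],s['finger_gap'],s['gripper_force'])
np.save('w9.npy',im)
np.savez('c9.npz',**c)
for dx in(0,-.001): print(dx,held(p,c,.042-.0206,dx))
a=cv2.resize(im[100:280,272:512],(400,300),interpolation=cv2.INTER_CUBIC)
b=cv2.resize(im[210:330,180:340],(400,300),interpolation=cv2.INTER_CUBIC)
f=cv2.resize(im,(400,300),interpolation=cv2.INTER_AREA)
cv2.imwrite('pics/w9.png',np.vstack([np.hstack([a,b]),np.hstack([f,f*0])]))
E
```

```text
27.6833 [ 0.49020025 -0.21297732  0.20949295] [ 0.18597573  0.0456815  -5.98303669] 0.04597567332857836 63.09671759605408
0 (array([114.,  20.]), array([667., 516.]))
-0.001 (array([115.,  31.]), array([666., 525.]))
```

View pics/w9.png

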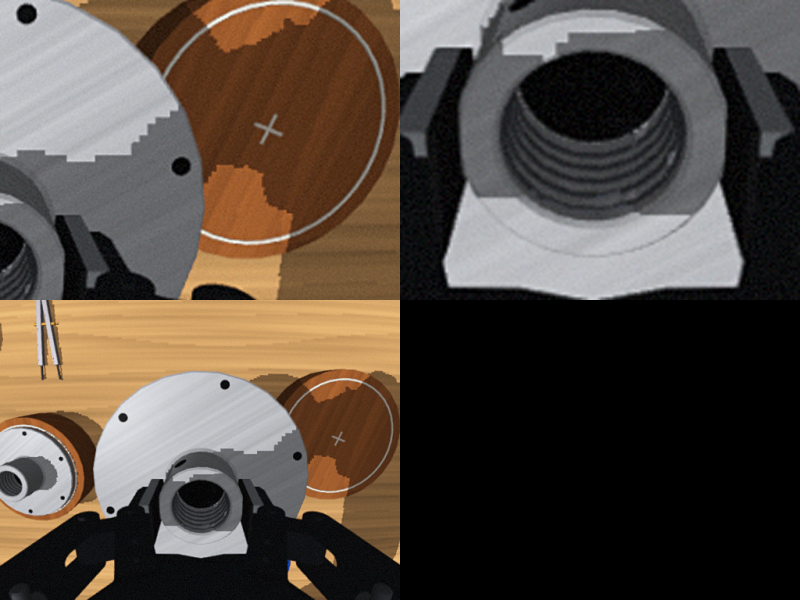

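The view shows the blank_150 cross at crop (268,128), which is full pixel (432.5,176.5). The held boss ring spans (60-326, 9-256) in its panel, centred to about 0.3 mm. Blank_125's plate sits well in its rim.

```bash
python3 - <<'E'
from h import *
c=dict(np.load('c9.npz'));im=np.load('w9.npy').copy()
print(world([432.5,176.5],.044,c))
im[:,:400]=0
for thr in(75,95):
    g=np.array([.489,-.3945])
    for t in(.008,.005,.004): q=white(im,c,g,.0765,.044,tol=t,thr=thr);g=q[0][:2]
    print(q)
rd()
E
```

```text
[[ 0.48984661 -0.39448814]]
(array([ 0.48918831, -0.39469999,  0.07652344]), np.float64(0.0007688518064545494), 791)
(array([ 0.48919344, -0.39470302,  0.07651713]), np.float64(0.0006633389839117256), 664)
[ 0.49023 -0.21292  0.20899] [0.0002 0.0001 0.0001] [ 0.7 -0.1 -5.9] 27.9333
```

Emit:
carry_out --motion '[{"tx": 0, "ty": 1.3, "tz": 0, "yaw": 0}, {"tx": 0, "ty": 2.8, "tz": 0, "yaw": 0}, {"tx": 0, "ty": 4.3, "tz": 0, "yaw": 0}, {"tx": -0.03, "ty": 5.8, "tz": 0, "yaw": 0}, {"tx": -0.03, "ty": 6.9, "tz": 0.2, "yaw": 0}, {"tx": -0.03, "ty": 7.26, "tz": 1.1, "yaw": 0}, {"tx": -0.03, "ty": 7.26, "tz": 2.2, "yaw": 0}, {"tx": -0.03, "ty": 7.26, "tz": 3.3, "yaw": 0}, {"tx": -0.03, "ty": 7.26, "tz": 4.2, "yaw": 0}, {"tx": -0.03, "ty": 7.26, "tz": 4.8, "yaw": 0}, {"tx": -0.03, "ty": 7.26, "tz": 5.1, "yaw": 0}, {"tx": -0.03, "ty": 7.26, "tz": 5.1, "yaw": 0}]'

```text
time_s: 28.93
position: [0.4886, -0.3941, 0.0799]
eef_rot: [-0.001, 1.0, 0.0, -0.001]
ft_force: [-0.1, 0.2, -5.2]
finger_gap: 0.0461
gripper_force: 63.6
```

```bash
python3 -c "
from h import *
rd(5)"
```

```text
[ 0.48972 -0.39511  0.08275] [0.0002 0.0003 0.0007] [ 0.1 -0.5 -6.1] 29.1833
```

Emit:
carry_out --motion '[{"tx": -0.01, "ty": 0, "tz": 0.2, "yaw": 0}, {"tx": -0.01, "ty": 0, "tz": 0.38, "yaw": 0}, {"tx": -0.01, "ty": 0, "tz": 0.5, "yaw": 0}, {"tx": -0.01, "ty": 0, "tz": 0.58, "yaw": 0}, {"tx": -0.01, "ty": 0, "tz": 0.64, "yaw": 0}, {"tx": -0.01, "ty": 0, "tz": 0.64, "yaw": 0}, {"tx": -0.01, "ty": 0, "tz": 0.64, "yaw": 0}]'

```text
time_s: 29.77
position: [0.4889, -0.3948, 0.0656]
eef_rot: [-0.0, 1.0, 0.0, -0.0]
ft_force: [-0.3, -0.2, -4.7]
finger_gap: 0.0461
gripper_force: 63.6
```

Emit:
carry_out --motion '[{"tx": 0, "ty": 0, "tz": 0.02, "yaw": 0}, {"tx": 0, "ty": 0, "tz": 0.04, "yaw": 0}, {"tx": 0, "ty": 0, "tz": 0.04, "yaw": 0}]'

```text
time_s: 30.02
position: [0.4889, -0.3948, 0.0647]
eef_rot: [0.0, 1.0, 0.0, 0.0]
ft_force: [-0.3, 0.6, -5.1]
finger_gap: 0.0461
gripper_force: 63.9
```

Emit:
carry_out --motion '[{"tx": 0.02, "ty": 0, "tz": 0.02, "yaw": 0}, {"tx": 0.02, "ty": 0, "tz": 0.03, "yaw": 0}, {"tx": 0.02, "ty": 0, "tz": 0.03, "yaw": 0}]'

```text
time_s: 30.27
position: [0.489, -0.3949, 0.0647]
eef_rot: [-0.0, 1.0, 0.0, -0.0]
ft_force: [-7.2, 4.9, 10.0]
finger_gap: 0.0459
gripper_force: 65.3
```

Contact again, so I release, rise and check.

Emit:
carry_out --motion '[{"tx": 0, "ty": 0, "tz": 0, "yaw": 0}, {"tx": 0, "ty": 0, "tz": 0, "yaw": 0}, {"tx": 0, "ty": 0, "tz": 0, "yaw": 0}, {"tx": 0, "ty": 0, "tz": 0, "yaw": 0}, {"tx": 0, "ty": 0, "tz": -0.2, "yaw": 0}, {"tx": 0, "ty": 0, "tz": -0.7, "yaw": 0}, {"tx": 0, "ty": 0, "tz": -1.8, "yaw": 0}, {"tx": 0, "ty": 0, "tz": -3.2, "yaw": 0}, {"tx": -0.3, "ty": 0, "tz": -4.6, "yaw": 0}, {"tx": -0.5, "ty": 0, "tz": -6.0, "yaw": 0}, {"tx": -0.5, "ty": 0, "tz": -6.6, "yaw": 0}, {"tx": -0.5, "ty": 0, "tz": -6.6, "yaw": 0}]' --hand 1

```text
time_s: 31.27
position: [0.478, -0.3959, 0.2346]
eef_rot: [0.002, 1.0, 0.0, 0.003]
ft_force: [-0.2, -0.3, -0.0]
finger_gap: 0.0853
gripper_force: 0.0
```

```bash
python3 - <<'E'
from h import *
settle(4);c=get_calibration('wrist');im=get_image('wrist');print(r.get_state()['time_s'],r.get_state()['position'],bore(im,c,(.489,-.3945),.086))
print(white(im,c,np.array([.4892,-.3946]),.0765,.044,tol=.003,thr=185))
t=get_image('top')
a=cv2.resize(im,(400,300),interpolation=cv2.INTER_AREA);s=get_image('scene')
b=cv2.resize(s[110:310,80:400],(800,500),interpolation=cv2.INTER_CUBIC)[:300,:]
x=cv2.resize(t[130:250,90:390],(800,320),interpolation=cv2.INTER_CUBIC)
y=np.hstack([a[:280],cv2.resize(s,(400,300),interpolation=cv2.INTER_AREA)[:280]])
cv2.imwrite('pics/end.png',np.vstack([x,y]))
E
```

```text
31.5167 [ 0.47652881 -0.39439374  0.227983  ] (np.float64(0.4891014260429669), np.float64(-0.3939307992326764), np.float64(0.015830007251118366), np.float64(0.0001231881782933058))
(array([ 0.48909855, -0.39437354,  0.07657214]), np.float64(0.0003272985077782984), 189)
```

View pics/end.png

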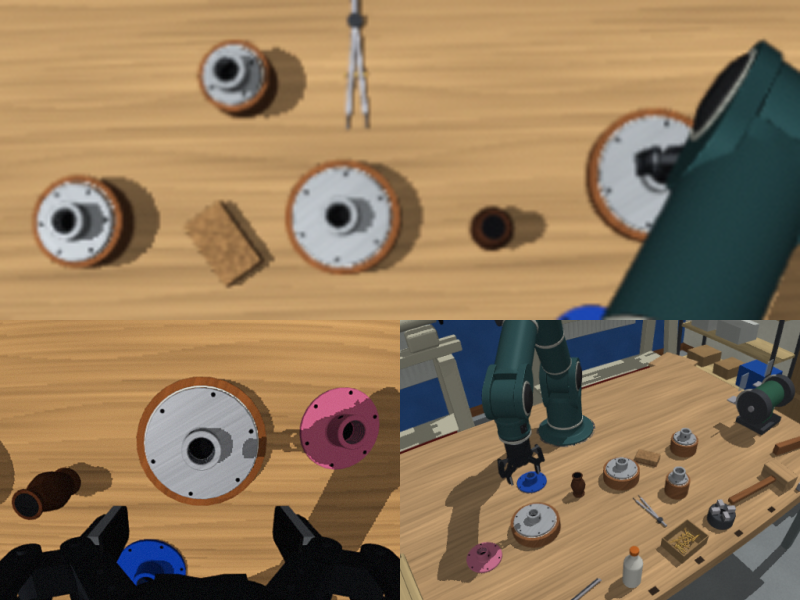

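The last view shows all four plates flat on their blanks, concentric to within about 1.3 mm, with the vase standing at (490,228) and the look-alikes untouched. I'm handing in.

```bash
python3 -c "
from cell import r
print(r.hand_in())"
```

```text
the job is handed in; nothing more can be done
None
```

I placed all four faceplates boss up and flat on their marked blanks and handed the job in at about 32 s; the 75, 125 and 150 plates measured within about 0.7 mm of centre and the 100 plate about 1.5 mm off, with the vase and look-alikes untouched.

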